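Fetch the culture dish from behind the bottles and weigh it

TASK

The covered Petri dish at the back of the deep grey kit tray has to go on the balance, but the bottle, the jar and the stoppered flask stand round it in the way: stand all three upright in the shallow white side tray first, then take the dish and set it on the middle of the balance pan. Afterwards put the bottle, the jar and the flask back in the kit tray, each just where it stood at the start. Set the glass down without dropping or tipping it, and leave the other things where they are.

Things in the scene. Friction and masses are not known exactly. Their poses are not given: they have to be found in the camera images.
- bottle: Amber glass reagent bottle with a black screw cap and plain paper label, the tallest of the three, 120 mm high. Body 48 mm in diameter up to 70 mm, shoulder narrowing to a 22 mm neck at 88 mm, cap 28 mm in diameter from 94 to 120 mm (grip it by the cap). About 0.16 kg. Origin: centre of the underside, z up.
- jar: Squat white plastic wide-mouth jar with a white ribbed screw lid and plain paper label, 80 mm high. Body 50 mm in diameter up to 58 mm, lid 52 mm in diameter from 58 to 80 mm (53 mm over the thin ribs; grip it by the lid). About 0.12 kg. Origin: centre of the underside, z up.
- flask: Clear glass conical (Erlenmeyer) flask with a dark rubber stopper, 97 mm high. Foot 51 mm in diameter, cone up to 58 mm, neck 23 mm in diameter from 58 to 83 mm, stopper 23 to 25 mm in diameter from 83 to 97 mm (grip it by neck and stopper). About 0.09 kg. Origin: centre of the underside, z up.
- dish: Covered clear glass Petri dish (one piece), 60 mm in diameter, 20 mm high, a pale slice with a dark mould spot inside. Grip across its rim, fingertips near the floor. 0.06 kg. Origin: centre of the underside, z up. Starts on the kit tray's floor by the middle of its far (+x) wall; bottle, jar and flask stand left, right and in front (-x side) of it in varying order, 2 to 20 mm away.
- kit_tray: Deep grey plastic tray, fixed: 160 mm (its x) by 220 mm (its y) outside (a thin lip stands out 6 mm round the rim), walls 5 mm thick and 45 mm high, floor 5 mm thick. Origin: centre of the underside on the bench; x points to its far long wall, z up. The bottle, jar, flask, dish and glass block start on its floor.
- side_tray: Shallow white plastic tray, fixed and empty: 140 mm (its x) by 240 mm (its y) outside, rim 5 mm thick and 15 mm high, floor 5 mm thick. Origin: centre of the underside on the bench; x, y in the plane, z up. Room for three things in a row along its y, 70 mm apart.
- pan (a point): Centre of the top face of the balance's round steel pan, 120 mm in diameter, 42 mm above the bench; the pan is flat and rimless and does not move. z up, x points away from the balance's display. The balance (white, 200 mm along its x by 150 mm along its y, housing 32 mm high) is fixed; its middle lies 30 mm from this point towards -x, the display side.
- glass_block: Bystander, leave alone: low square glass staining block, 40 x 40 x 14 mm, on the kit tray's floor in its near left (-x, +y) corner. Origin: centre of the underside, z up.
- dropper_bottle: Bystander, leave alone: small amber dropper bottle with black cap and rubber bulb, 33 mm in diameter, 84 mm high, standing on the bench beyond the work. Origin: centre of the underside, z up.
- sample_dish: Bystander, leave alone: small open glass dish, 50 mm in diameter, 13 mm high, with a black sample, on the bench beyond the work. Origin: centre of the underside, z up.
There are look-alikes about, which are no part of the job. What is shaped like the dish but pink or yellow is not meant.

How it is judged:
On the way, in this order (a step that is already met when the one before it is completed fails the run):
1. the bottle, the jar and the flask all stand upright and released in the side tray (x of bottle in the frame of side_tray between -0.055 and 0.055 m and y of bottle in the frame of side_tray between -0.105 and 0.105 m and z of each of bottle, jar, flask in the frame of side_tray below 0.01 m and angle between each of bottle, jar, flask's own z axis and vertical below 0.12 rad and linear speed of each of bottle, jar, flask below 0.03 m/s and contact force between each of bottle, jar, flask and the fingers below 0.3 N and x of jar in the frame of side_tray between -0.055 and 0.055 m and y of jar in the frame of side_tray between -0.105 and 0.105 m and x of flask in the frame of side_tray between -0.055 and 0.055 m and y of flask in the frame of side_tray between -0.105 and 0.105 m), for 0.2 s.
2. the dish rests level and released on the middle of the balance pan (within 15 mm) (horizontal distance between dish and pan below 0.015 m and z of dish in the frame of pan between -0.004 and 0.006 m and angle between dish's own z axis and vertical below 0.1 rad and linear speed of dish below 0.03 m/s and contact force between dish and the fingers below 0.3 N), for 0.2 s.
At the end, for the whole second after the job is handed in: The dish rests level on the balance pan, its centre within 15 mm of the pan's; the bottle, the jar and the flask each stand upright and at rest in the kit tray, within 15 mm of where each stood at the start (distance of each of bottle, jar, flask from where it was at the start of the episode below 0.015 m and angle between each of bottle, jar, flask's own z axis and vertical below 0.12 rad and linear speed of each of bottle, jar, flask, dish below 0.03 m/s and horizontal distance between dish and pan below 0.015 m and z of dish in the frame of pan between -0.004 and 0.006 m and angle between dish's own z axis and vertical below 0.1 rad); the robot touches nothing.
It fails at once if a bystander (glass block, dropper bottle, small open dish) is pushed more than 20 mm from its place (distance of any of glass_block, dropper_bottle, sample_dish from where it was at the start of the episode above 0.02 m).
It fails at once if the bottle, jar, flask or dish is tipped more than about 35 degrees (angle between any of bottle, jar, flask, dish's own z axis and vertical above 0.6 rad).
It fails at once if the bottle, jar, flask or dish is dropped: it falls freely by more than about 18 mm ((linear speed of bottle above 0.6 m/s and contact force between bottle and the fingers below 0.1 N) or (linear speed of jar above 0.6 m/s and contact force between jar and the fingers below 0.1 N) or (linear speed of flask above 0.6 m/s and contact force between flask and the fingers below 0.1 N) or (linear speed of dish above 0.6 m/s and contact force between dish and the fingers below 0.1 N)).
It also fails if it takes over 152 s, if anything falls off the work surface, if the arm or the gripper's body presses on something with over 40 N, if the wrist force passes 120 N, or if a joint passes its speed limit or range.

ROBOT

A 6-joint arm with a two-finger parallel gripper is mounted at the origin on the work surface. World frame = base frame: x ahead of the robot, y to its left, z up, the work surface at z = 0. Lengths are in m, angles in rad, forces in N, time in s.
With the tool pointing down it reaches from about 0.375 to 0.9 m from the base axis. Payload 3.1 kg.
Tool frame: the origin (TCP) lies at the very end of the fingers, on their centre line; the grasp point (between the pads) lies 19 mm behind it; x points along the fingers, y is the direction in which the jaws open and shut, and the axes are right-handed (so a half turn about x gives the same grasp; the last joint's range is limited). The gripper opens to 85 mm and grips with 20 to 120 N. Pads are 22 mm wide; open, the fingers measure 114 mm over their backs; the gripper's body (76 mm by 85 mm) begins 54 mm behind the grasp point. The pads swing forward as they close: fully open they stand 13 mm farther back than shut.
Start: joints at [-1.438, 0.527, 1.433, -0, 1.181, -0.178], TCP at [0.191, -0.595, 0.231] pointing down, gripper open.
Joint ranges: [-3.08, 3.08], [-0.75, 2.2], [0.22, 2.44], [-1.43, 4.57], [0, 2.65], [-2.85, 2.85]. Speed limits (rad/s): [2.79, 2.79, 3.14, 3.14, 3.14, 3.14].

INTERFACE

Orientations are given as a unit quaternion [x, y, z, w].
In Python, from station import sense, snapshot, camera_model, sign_off gives the robot as it stands.
- The arm moves only by the tool step_arm, never from a script. Its argument "increments" is one flat list of numbers, 5 for each row, row after row: the shift along the tool's x, y, z in units of 60 mm (1.0 is 60 mm), then the turn about the tool's x in units of 5 degrees (1.0 is 5 degrees), then the closure, from 0 (fully open) to 1 (shut). A call has exactly 5 rows; each row is the pose to reach, as a shift and turn from the pose measured when the call began, along the tool's axes at that moment; what a row does not reach only later rows make up. A row lasts 1/8 s, in which the tool goes at most 62.5 mm and 10.7 degrees, less where a joint would pass 70% of its speed; a pose out of reach is approached as far as the arm can. A call with a gripper value outside its range is refused whole. The fingers move at their own pace and stop on an object; "grip_force" is the grip in N (left out, the last holds). Time passes only in rows, so rows that repeat a pose let the fingers close, or fill a call up. It gives the time, the measured TCP pose, the force and the opening at its end, in the units of the state.
- sense(): the state, without advancing time (a new reading comes with each control period).
- snapshot(name): name is "side" or "top"; returns the picture (420x560x3 uint8, blue, green, red); there is no depth.
- camera_model(name): a dict with "vertical_fov" (degrees; the focal length in pixels is half the picture's height over the tangent of half this angle, whatever the lens; pixels are square), "cx", "cy" (the principal point, pixels), "R" (3x3) and "t" (3): a world point X has camera coordinates R X + t. Camera axes: x right, y down, z forward; pixel columns grow to the right and rows downward; lengths in m; the calibration is good to about 2 mm. A picture is of the moment at which its call begins. camera_model takes no time and is no camera call.
- sign_off(): hands the job in, once; it reports no verdict.
The state is a dict: "t": time; "q": joint angles; "qd": joint speeds; "tau": joint torques, N m; "tcp_pos": TCP position; "tool_rot": TCP orientation; "force": force on the tool from outside, world axes, zero at the start; "ft_torque": the same for the moment, N m; "finger_gap": opening from 0.0 (shut) to 1.0 (fully open).
Only numpy, scipy, OpenCV 4.12 (cv2) and the standard library are available. Lean on these libraries where they do the work, as an engineer would, in place of code of your own. Each camera call takes 0.05 s, during which the arm holds its last target. There are 200 camera calls.

## Working session

There is one attempt and no reset: what is moved stays moved. The work goes in short steps, Python scripts to look and compute and a tool call to move; the robot and the scene stay as the last step left them, time stands still between calls to the robot, and variables do not carry over. Pictures are saved under pics/ and viewed, about 12 in all and at most 16, crops included, and the job is handed in when it is done.

Besides the shell and the picture viewer there is one more tool, called after "Request:" in YAML: its name, and indented under it one key for each argument. step_arm: Moves the arm, as the interface text tells. Its arguments: {"type":"object","properties":{"increments":{"type":"array","items":{"type":"number"}},"grip_force":{"type":"number"}},"required":["increments"]}

```bash
mkdir -p pics; cat > h.py <<'E'
import numpy as np, cv2
from station import sense, snapshot, camera_model, sign_off
def K(c):
    f=210/np.tan(np.radians(c['vertical_fov'])/2); return f
def ray(name,u,v):
    c=camera_model(name); R=np.array(c['R']);t=np.array(c['t']);f=K(c)
    d=R.T@np.array([(u-c['cx'])/f,(v-c['cy'])/f,1]); return -R.T@t,d
def onz(name,u,v,z):
    o,d=ray(name,u,v); return o+d*(z-o[2])/d[2]
def proj(name,X):
    c=camera_model(name); p=np.array(c['R'])@np.array(X)+np.array(c['t']);f=K(c)
    return np.array([c['cx']+f*p[0]/p[2],c['cy']+f*p[1]/p[2]])
E
python3 - <<'E'
from h import *
for n in('top','side'):
    cv2.imwrite(f'pics/{n}0.png',snapshot(n)); c=camera_model(n); print({k:np.round(v,3).tolist() for k,v in c.items() if k!='name' and not isinstance(v,str)}, [v for v in c.values() if isinstance(v,str)]); print(ray(n,280,210)[0])
print(sense())
E
```

```text
{'vertical_fov': 55.769, 'cx': 276.274, 'cy': 214.04, 'R': [[-0.078, -0.997, 0.006], [-0.975, 0.075, -0.207], [0.206, -0.022, -0.978]], 't': [-0.057, 0.545, 1.044]} []
[ 0.31226586 -0.07438649  1.13409111]
{'vertical_fov': 55.615, 'cx': 280.648, 'cy': 210.143, 'R': [[0.949, -0.315, -0.012], [-0.244, -0.708, -0.662], [0.2, 0.632, -0.749]], 't': [-0.532, 0.102, 0.973]} []
[ 0.33515469 -0.70990964  0.7899873 ]
{'t': 0.1, 'q': array([-1.43852765e+00,  5.28417000e-01,  1.43379534e+00,  1.97330005e-05,
        1.18142905e+00, -1.78515892e-01]), 'qd': array([ 0.00050564, -0.0030041 , -0.00324793,  0.00024111,  0.00076941,
        0.00181586]), 'tau': array([ 2.41365694e-05, -4.43302882e+01, -1.78586465e+01, -2.83028767e-04,
        3.83779625e-03, -1.17154670e-06]), 'tcp_pos': array([ 0.19106349, -0.59438272,  0.23039785]), 'tool_rot': array([ 0.69861002,  0.11015858, -0.69856362,  0.10871059]), 'force': array([-0.05556759, -0.98017155,  0.03277022]), 'ft_torque': array([-0.0112325 , -0.02574809, -0.02603738]), 'finger_gap': 1.0008072055951585}
```

View pics/top0.png

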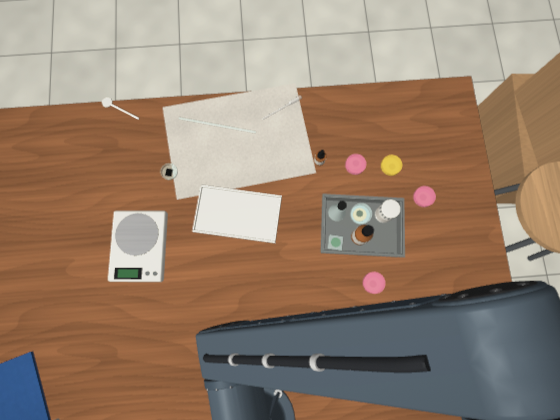

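View pics/side0.png

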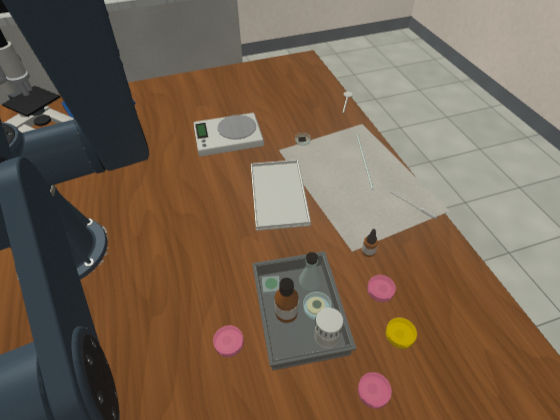

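Top view: the covered dish with the pale slice is at (361,213). Flask at (337,212), jar at (390,209), bottle at (364,234) and glass block at (335,242). Dish look-alikes: pink at (356,163), (425,196) and (374,283), yellow at (392,165), and the open sample dish at (169,171). I choose (361,213) and will check it in a close crop.

```bash
python3 - <<'E'
from h import *
a=cv2.imread('pics/top0.png')[185:265,310:415]; b=cv2.imread('pics/side0.png')[240:375,245:360]
a=cv2.resize(a,None,fx=5,fy=5,interpolation=2)[:, :525]; b=cv2.resize(b,None,fx=3,fy=3,interpolation=2)
o=np.zeros((405,525+345-70,3),np.uint8)
a=cv2.resize(a,(445,340)) if 0 else a
can=np.zeros((405,800,3),np.uint8); can[:400,:445]=cv2.resize(a,(445,339))[:400] if 0 else 0
t=cv2.resize(cv2.imread('pics/top0.png')[185:265,310:415],None,fx=4,fy=4,interpolation=2); can[:320,:420]=t; can[:405,430:775]=b
cv2.imwrite('pics/crop.png',can)
im=cv2.imread('pics/top0.png'); hsv=cv2.cvtColor(im,cv2.COLOR_BGR2HSV)
def quad(mask,n):
    cs,_=cv2.findContours(mask,0,2); c=max(cs,key=cv2.contourArea); r=cv2.minAreaRect(c); print(n,cv2.contourArea(c),r); return cv2.boxPoints(r),c
w=((hsv[...,1]<45)&(hsv[...,2]>170)).astype(np.uint8)
m=np.zeros_like(w);m[180:250,188:286]=w[180:250,188:286]
# separate from paper: open
p,c=quad(m,'side')
ap=cv2.approxPolyDP(c,4,True)[:,0]; print(ap.tolist()); 
for q in p: print(q,onz('top',*q,.015).round(4))
m=np.zeros_like(w);k=(hsv[...,1]<60).astype(np.uint8);m[205:290,100:172]=k[205:290,100:172]
p,c=quad(m,'bal')
for q in p: print(q,onz('top',*q,.032).round(4))
k=((hsv[...,1]<70)&(hsv[...,2]<150)).astype(np.uint8);m[:]=0;m[190:262,316:410]=k[190:262,316:410]
p,c=quad(m,'kit')
for q in p: print(q,onz('top',*q,.045).round(4))
# pan: darker grey inside balance
k=((hsv[...,1]<60)&(hsv[...,2]<190)&(hsv[...,2]>90)).astype(np.uint8);m[:]=0;m[208:262,112:162]=k[208:262,112:162]
p,c=quad(m,'pan'); e=cv2.fitEllipse(cv2.convexHull(c)); print(e,onz('top',*e[0],.042).round(4), onz('top',e[0][0]+e[1][0]/2,e[0][1],.042))
E
```

```text
side 4393.0 ((234.5, 211.0), (62.0, 93.0), 90.0)
[[188, 180], [188, 196], [199, 196], [193, 231], [274, 242], [281, 196], [234, 188], [274, 180]]
[188. 180.] [0.6694 0.1508 0.015 ]
[281. 180.] [ 0.6488 -0.1211  0.015 ]
[281. 242.] [ 0.466  -0.1065  0.015 ]
[188. 242.] [0.4863 0.1566 0.015 ]
bal 3763.5 ((137.36048889160156, 246.0521697998047), (55.35297775268555, 73.19902038574219), 3.4682295322418213)
[107.52059 280.91037] [0.3933 0.3755 0.032 ]
[111.948784 207.8454  ] [0.598  0.3651 0.032 ]
[167.20038 211.19397] [0.5763 0.209  0.032 ]
[162.77219 284.25894] [0.3726 0.2253 0.032 ]
kit 4799.5 ((363.0193176269531, 225.13258361816406), (85.0927505493164, 59.23380661010742), 3.012787342071533)
[318.9751  252.47237] [ 0.425  -0.2074  0.045 ]
[322.08838 193.32042] [ 0.5917 -0.233   0.045 ]
[407.06354 197.7928 ] [ 0.5603 -0.4721  0.045 ]
[403.95026 256.94476] [ 0.3948 -0.4391  0.045 ]
pan 1352.0 ((136.50001525878906, 234.00003051757812), (40.305084228515625, 43.133514404296875), 45.0)
((136.49171447753906, 234.00978088378906), (40.707618713378906, 43.81350326538086), 57.24760055541992) [0.5154 0.2927 0.042 ] [0.51107665 0.23645582 0.042     ]
```

View pics/crop.png

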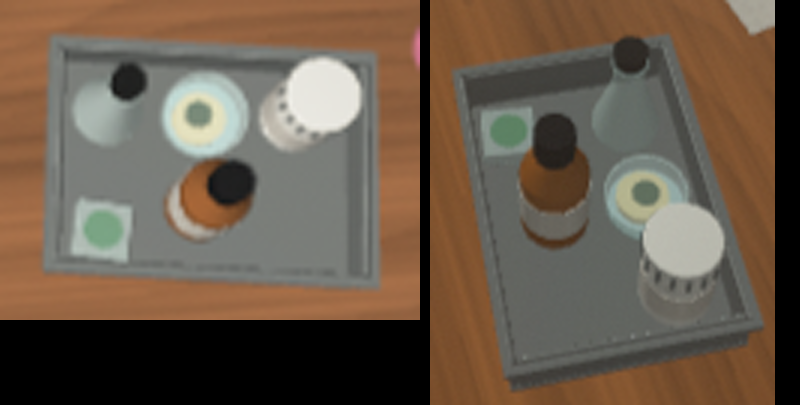

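```bash
python3 - <<'E'
from h import *
P={'bottle':((367.9,230.7),(286.7,283.5),.125),'jar':((391.2,208.8),(329.3,320),.085),'flask':((342.2,204.8),(312,255.5),.102),'dish':((361.3,213.5),(317.5,305.5),.025)}
for n,(a,b,z) in P.items(): 
    print(n,onz('top',*a,z).round(4),onz('side',*b,z).round(4))
def rect(cs,z,nm):
    X=np.array([onz('top',*c,z)[:2] for c in cs]); print(nm,X.round(3).tolist(),'c',X.mean(0).round(4),'sides',np.linalg.norm(X-np.roll(X,-1,0),axis=1).round(3)); d=(X[0]+X[1]-X[2]-X[3]);print('yaw x axis',np.degrees(np.arctan2(d[1],d[0])).round(1))
k=[(50,37),(378,52),(380,287),(43,270)]
rect([(310+u/4,185+v/4) for u,v in k],.045,'kit')
rect([(201.5,185.5),(281.5,195),(275,242.5),(192.5,232)],.015,'side')
rect([(114,211),(166.5,210.5),(162,282),(107.5,281)],.032,'bal')
print('pan side',onz('side',238,127,.042), 'block',onz('top',310+103/4,185+230/4,.019))
from scipy.spatial.transform import Rotation as Ro
s=sense(); print(Ro.from_quat(s['tool_rot']).as_matrix().round(3))
E
```

```text
bottle [ 0.463  -0.3292  0.125 ] [ 0.4648 -0.3311  0.125 ]
jar [ 0.5239 -0.41    0.085 ] [ 0.5233 -0.4095  0.085 ]
flask [ 0.5414 -0.2752  0.102 ] [ 0.5413 -0.2714  0.102 ]
dish [ 0.5289 -0.3418  0.025 ] [ 0.5286 -0.3456  0.025 ]
kit [[0.589, -0.234], [0.56, -0.465], [0.395, -0.442], [0.425, -0.212]] c [ 0.4922 -0.3383] sides [0.233 0.167 0.232 0.166]
yaw x axis -7.7
side [[0.65, 0.112], [0.603, -0.119], [0.466, -0.089], [0.514, 0.143]] c [0.5582 0.0116] sides [0.236 0.141 0.237 0.139]
yaw x axis -12.5
bal [[0.588, 0.359], [0.578, 0.211], [0.379, 0.227], [0.393, 0.376]] c [0.4847 0.2933] sides [0.149 0.2   0.149 0.196]
yaw x axis -4.7
pan side [0.5187207  0.28834451 0.042     ] block [ 0.45216597 -0.2608068   0.019     ]
[[-0.     0.306 -0.952]
 [ 0.002 -0.952 -0.306]
 [-1.    -0.002 -0.   ]]
```

```bash
cat >> h.py <<'E'
import sys
def plan(x,y,z,yaw=None,s=None):
    s=s or sense(); from scipy.spatial.transform import Rotation as Ro
    R=Ro.from_quat(s['tool_rot']).as_matrix(); d=R.T@(np.array([x,y,z])-s['tcp_pos'])/.06
    y0=np.degrees(np.arctan2(R[1,1],R[0,1])); print('pos',s['tcp_pos'].round(4),'yaw',y0.round(2),'tilt',np.degrees(np.arccos(-R[2,0])).round(2),'gap',round(s['finger_gap'],3),'F',s['force'].round(1),'t',s['t'],'q6',s['q'][5].round(2))
    print('units',d.round(3),'turn',None if yaw is None else round(-(yaw-y0)/5,2))
if __name__=='__main__': plan(*map(float,sys.argv[1:]))
E
```

Request:
step_arm:
  increments: [0,-0.4,-0.8,-1.6,0,0,-0.8,-1.6,-3.2,0,0,-1.2,-2.4,-5,0,0,-1.6,-3.2,-7,0,0,-2.0,-4.0,-9,0]
  grip_force: 50

```text
t: 0.72
tcp_pos: [0.3838, -0.4052, 0.2304]
tool_rot: [0.603, 0.371, -0.602, 0.369]
force: [-0.0, -0.9, 0.5]
finger_gap: 1.0
```

```bash
python3 h.py 0.464 -0.330 0.17 -10
```

```text
pos [ 0.3838 -0.4052  0.2304] yaw -26.88 tilt 0.15 gap 1.0 F [-0.  -0.9  0.5] t 0.725 q6 -0.54
units [ 1.01   0.627 -1.721] turn -3.38
```

Request:
step_arm:
  increments: [0.2,0.2,-0.6,-1.2,0,0.5,0.4,-1.2,-2.4,0,1,0.63,-1.72,-3.4,0,1,0.63,-1.72,-3.4,0,1,0.63,-1.72,-3.4,0]

```text
t: 1.35
tcp_pos: [0.464, -0.3305, 0.1706]
tool_rot: [0.542, 0.456, -0.541, 0.454]
force: [0.4, -0.6, 0.2]
finger_gap: 0.999
```

```bash
python3 h.py 0.464 -0.330 0.092 -10; python3 - <<'E'
from h import *
a=snapshot('top')[150:290,270:450]; b=snapshot('side')[190:380,220:370]
can=np.zeros((570,800,3),np.uint8); can[:280,:360]=cv2.resize(a,None,fx=2,fy=2);can[:570,350:800]=cv2.resize(b,None,fx=3,fy=3)
cv2.imwrite('pics/c2.png',can)
E
```

```text
pos [ 0.464  -0.3305  0.1706] yaw -9.9 tilt 0.13 gap 0.999 F [ 0.4 -0.6  0.2] t 1.35 q6 -0.64
units [ 1.311 -0.    -0.006] turn 0.02
```

View pics/c2.png

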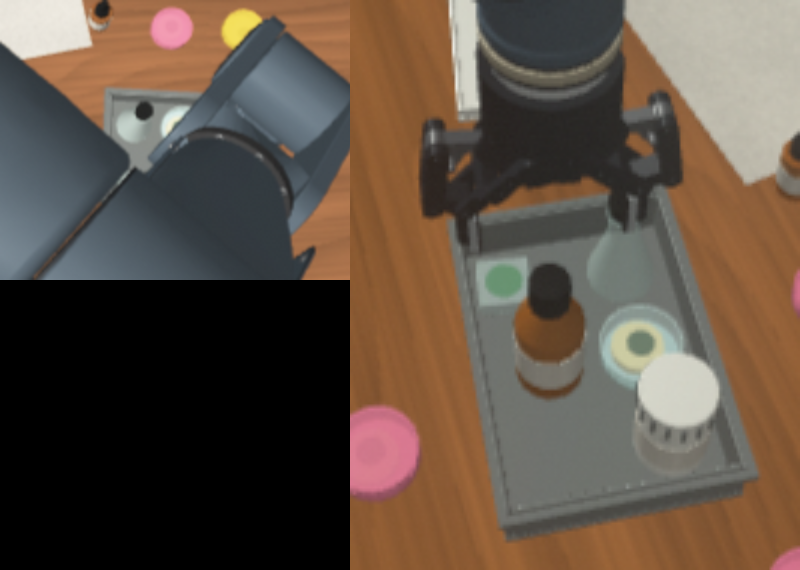

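Gripper straddles the cap (pads at x 470 and 632, cap at 550 in the crop), so I descend and close.

Request:
step_arm:
  increments: [0.4,0,0,0,0,0.8,0,0,0,0,1.15,0,0,0,0,1.3,0,0,0,0,1.3,0,0,0,0.4]

```text
t: 2.08
tcp_pos: [0.4637, -0.332, 0.0936]
tool_rot: [0.542, 0.454, -0.541, 0.454]
force: [0.4, 0.6, -0.2]
finger_gap: 0.815
```

Request:
step_arm:
  increments: [0,0,0,0,1,0,0,0,0,1,0,0,0,0,1,0,0,0,0,1,0,0,0,0,1]
  grip_force: 50

```text
t: 2.7
tcp_pos: [0.4639, -0.3324, 0.0945]
tool_rot: [0.542, 0.454, -0.542, 0.455]
force: [-1.5, 0.4, 6.1]
finger_gap: 0.314
```

```bash
python3 h.py 0.5733 0.080 0.17 -12
```

```text
pos [ 0.4639 -0.3324  0.0945] yaw -10.02 tilt 0.07 gap 0.314 F [-1.5  0.4  6.1] t 2.7 q6 -0.64
units [-1.257  0.601 -7.086] turn 0.4
```

Request:
step_arm:
  increments: [-0.3,0,0,0,1,-0.8,0,0,0,1,-1.3,0,0,0,1,-1.6,0.05,-0.5,0,1,-1.6,0.1,-1.2,0,1]

```text
t: 3.32
tcp_pos: [0.4833, -0.2633, 0.192]
tool_rot: [0.543, 0.452, -0.542, 0.456]
force: [1.1, 1.4, -1.7]
finger_gap: 0.315
```

Request:
step_arm:
  increments: [0,0.07,-0.8,0,1,0,0.14,-1.6,0,1,0,0.21,-2.4,0,1,0,0.28,-3.2,0,1,0,0.35,-4.0,0,1]

```text
t: 3.95
tcp_pos: [0.5462, -0.029, 0.1912]
tool_rot: [0.543, 0.452, -0.542, 0.455]
force: [-0.0, -1.1, -1.3]
finger_gap: 0.31
```

```bash
python3 h.py 0.5733 0.080 0.0955 -10
```

```text
pos [ 0.5462 -0.029   0.1912] yaw -10.14 tilt 0.28 gap 0.31 F [-0.  -1.1 -1.3] t 3.95 q6 -0.08
units [ 1.592  0.117 -1.871] turn -0.03
```

Request:
step_arm:
  increments: [0,0.06,-0.8,0,1,0,0.1,-1.4,0,1,0.2,0.12,-1.8,0,1,0.7,0.12,-1.87,0,1,1.2,0.12,-1.87,0,1]

```text
t: 4.58
tcp_pos: [0.5732, 0.0811, 0.1181]
tool_rot: [0.543, 0.453, -0.541, 0.456]
force: [1.3, -0.3, -1.2]
finger_gap: 0.315
```

Request:
step_arm:
  increments: [0,0,0,0,1,0,0,0,0,1,0,0,0,0,1,0,0,0,0,1,0,0,0,0,1]

```text
t: 5.2
tcp_pos: [0.5736, 0.081, 0.1188]
tool_rot: [0.543, 0.452, -0.541, 0.456]
force: [-0.3, 0.3, -1.0]
finger_gap: 0.312
```

```bash
python3 h.py 0.5733 0.080 0.0955 -10;python3 - <<'E'
from h import *
b=snapshot('side')[90:290,180:380]
cv2.imwrite('pics/c3.png',cv2.resize(b,None,fx=3,fy=3))
E
```

```text
pos [0.5736 0.081  0.1188] yaw -10.06 tilt 0.35 gap 0.312 F [-0.3  0.3 -1. ] t 5.2 q6 0.13
units [ 0.388 -0.004  0.016] turn -0.01
```

View pics/c3.png

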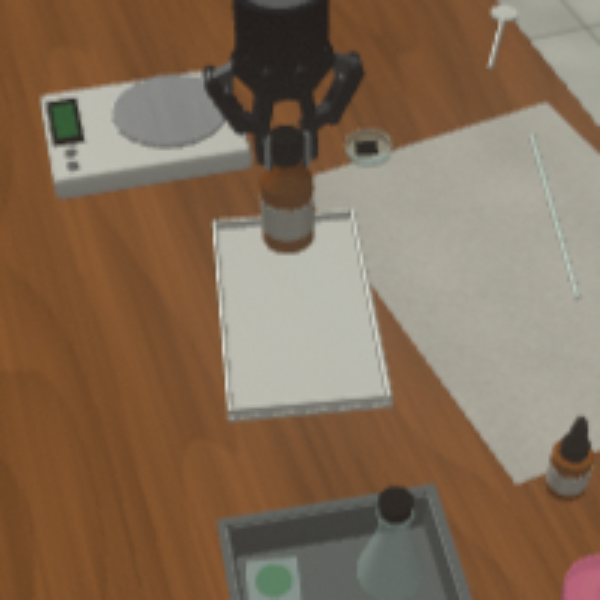

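Request:
step_arm:
  increments: [0.15,0,0,0,1,0.28,0,0,0,1,0.36,0,0,0,1,0.4,0,0,0,1,0.4,0,0,0,1]

```text
t: 5.88
tcp_pos: [0.5737, 0.0809, 0.0946]
tool_rot: [0.543, 0.452, -0.541, 0.456]
force: [0.1, -0.4, -1.3]
finger_gap: 0.312
```

Request:
step_arm:
  increments: [0,0,0,0,0.55,0,0,0,0,0.4,0,0,0,0,0.3,0,0,0,0,0.2,0,0,0,0,0.2]

```text
t: 6.5
tcp_pos: [0.5737, 0.0809, 0.0946]
tool_rot: [0.543, 0.452, -0.541, 0.456]
force: [0.2, 0.4, 0.2]
finger_gap: 0.807
```

Request:
step_arm:
  increments: [-0.4,0,0,0,0,-1,0,0,0,0,-1.6,0,0,0,0,-1.6,0,0.8,0,0,-1.6,0,1.6,0,0]

```text
t: 7.12
tcp_pos: [0.5565, -0.0139, 0.1916]
tool_rot: [0.543, 0.452, -0.54, 0.457]
force: [0.2, -0.8, -1.6]
finger_gap: 1.0
```

```bash
python3 h.py 0.5236 -0.4098 0.14 -10
```

```text
pos [ 0.5565 -0.0139  0.1916] yaw -9.95 tilt 0.46 gap 1.0 F [ 0.2 -0.8 -1.6] t 7.125 q6 -0.05
units [0.876 0.592 6.593] turn 0.01
```

Request:
step_arm:
  increments: [0,0.08,0.8,0,0,0,0.16,1.8,0,0,0,0.25,2.8,0,0,0,0.34,3.8,0,0,0,0.43,4.8,0,0]

```text
t: 7.75
tcp_pos: [0.5319, -0.3039, 0.1924]
tool_rot: [0.543, 0.452, -0.54, 0.457]
force: [0.5, 0.1, 0.5]
finger_gap: 1.004
```

```bash
python3 h.py 0.5236 -0.4098 0.11 -10
```

```text
pos [ 0.5319 -0.3039  0.1924] yaw -9.95 tilt 0.48 gap 1.004 F [0.5 0.1 0.5] t 7.75 q6 -0.53
units [1.378 0.158 1.76 ] turn 0.01
```

Request:
step_arm:
  increments: [0,0.08,0.8,0,0,0,0.15,1.5,0,0,0.4,0.16,1.76,0,0,0.9,0.16,1.76,0,0,1.2,0.16,1.76,0,0]

```text
t: 8.38
tcp_pos: [0.5227, -0.4094, 0.1188]
tool_rot: [0.543, 0.453, -0.54, 0.456]
force: [1.3, -0.2, -1.2]
finger_gap: 1.0
```

```bash
python3 h.py 0.5236 -0.4098 0.052 -10;python3 - <<'E'
from h import *
b=snapshot('side')[210:390,220:400]
cv2.imwrite('pics/c4.png',cv2.resize(b,None,fx=3,fy=3))
E
```

```text
pos [ 0.5227 -0.4094  0.1188] yaw -9.99 tilt 0.35 gap 1.0 F [ 1.3 -0.2 -1.2] t 8.375 q6 -0.66
units [1.114 0.009 0.005] turn 0.0
```

View pics/c4.png

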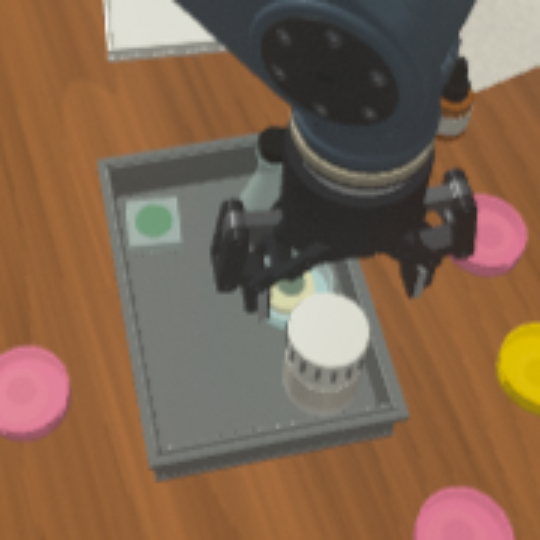

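Request:
step_arm:
  increments: [0.4,0,0,0,0,0.75,0,0,0,0,1.0,0,0,0,0,1.1,0,0,0,0,1.1,0,0,0,0]

```text
t: 9.05
tcp_pos: [0.5225, -0.4081, 0.0509]
tool_rot: [0.543, 0.454, -0.54, 0.455]
force: [0.6, -0.7, 0.3]
finger_gap: 1.0
```

Request:
step_arm:
  increments: [0,0,0,0,0.2,0,0,0,0,0.3,0,0,0,0,0.5,0,0,0,0,1,0,0,0,0,1]

```text
t: 9.68
tcp_pos: [0.5229, -0.4086, 0.0519]
tool_rot: [0.543, 0.454, -0.54, 0.456]
force: [1.1, 0.4, 6.4]
finger_gap: 0.597
```

```bash
python3 h.py 0.558 0.012 0.15 -10
```

```text
pos [ 0.5229 -0.4086  0.0519] yaw -9.95 tilt 0.28 gap 0.597 F [1.1 0.4 6.4] t 9.675 q6 -0.66
units [-1.632 -0.628 -7.007] turn 0.01
```

Request:
step_arm:
  increments: [-0.3,0,0,0,1,-0.8,0,0,0,1,-1.4,0,0,0,1,-2.0,0,0,0,1,-2.4,0,-0.3,0,1]

```text
t: 10.3
tcp_pos: [0.5255, -0.3924, 0.1985]
tool_rot: [0.543, 0.452, -0.541, 0.457]
force: [0.4, -0.4, -1.6]
finger_gap: 0.594
```

Request:
step_arm:
  increments: [-0.1,-0.09,-0.8,0,1,-0.1,-0.18,-1.6,0,1,-0.1,-0.28,-2.4,0,1,-0.1,-0.38,-3.2,0,1,-0.1,-0.48,-4.0,0,1]

```text
t: 10.92
tcp_pos: [0.5387, -0.1494, 0.2045]
tool_rot: [0.543, 0.452, -0.541, 0.457]
force: [1.5, -0.0, -1.2]
finger_gap: 0.597
```

```bash
python3 h.py 0.543 -0.057 0.053 -10
```

```text
pos [ 0.5387 -0.1494  0.2045] yaw -10.06 tilt 0.45 gap 0.597 F [ 1.5 -0.  -1.2] t 10.925 q6 -0.3
units [ 2.522 -0.218 -1.532] turn -0.01
```

Request:
step_arm:
  increments: [0,-0.1,-0.8,0,1,0.2,-0.2,-1.4,0,1,0.8,-0.22,-1.53,0,1,1.4,-0.22,-1.53,0,1,2.0,-0.22,-1.53,0,1]

```text
t: 11.55
tcp_pos: [0.5429, -0.0567, 0.0841]
tool_rot: [0.543, 0.452, -0.54, 0.457]
force: [-0.6, 0.4, -0.9]
finger_gap: 0.596
```

```bash
python3 h.py 0.543 -0.057 0.053 -10
```

```text
pos [ 0.5429 -0.0567  0.0841] yaw -10.02 tilt 0.53 gap 0.596 F [-0.6  0.4 -0.9] t 11.55 q6 -0.13
units [ 0.518 -0.002  0.003] turn -0.0
```

Request:
step_arm:
  increments: [0.15,0,0,0,1,0.3,0,0,0,1,0.45,0,0,0,1,0.52,0,0,0,1,0.52,0,0,0,1]

```text
t: 12.18
tcp_pos: [0.5433, -0.0569, 0.053]
tool_rot: [0.543, 0.452, -0.54, 0.457]
force: [-1.1, 0.1, -1.1]
finger_gap: 0.597
```

Request:
step_arm:
  increments: [0,0,0,0,0.3,0,0,0,0,0.15,0,0,0,0,0,0,0,0,0,0,0,0,0,0,0]

```text
t: 12.8
tcp_pos: [0.5433, -0.0569, 0.0531]
tool_rot: [0.543, 0.452, -0.54, 0.457]
force: [-0.2, 0.2, 0.1]
finger_gap: 0.998
```

Request:
step_arm:
  increments: [-0.3,0,0,0,0,-0.9,0,0,0,0,-1.6,0,0,0,0,-2.0,0,0.5,0,0,-2.0,0,1.3,0,0]

```text
t: 13.42
tcp_pos: [0.5301, -0.1335, 0.1757]
tool_rot: [0.544, 0.451, -0.538, 0.46]
force: [0.4, -0.4, 0.7]
finger_gap: 1.003
```

```bash
python3 h.py 0.5414 -0.2733 0.12 -10
```

```text
pos [ 0.5301 -0.1335  0.1757] yaw -9.84 tilt 0.85 gap 1.003 F [ 0.4 -0.4  0.7] t 13.425 q6 -0.28
units [0.943 0.57  2.26 ] turn 0.03
```

Request:
step_arm:
  increments: [0,0.2,0.8,0,0,0,0.4,1.6,0,0,0.2,0.57,2.26,0,0,0.5,0.57,2.26,0,0,0.8,0.57,2.26,0,0]

```text
t: 14.05
tcp_pos: [0.5409, -0.2737, 0.1277]
tool_rot: [0.544, 0.451, -0.539, 0.459]
force: [-0.3, -0.9, -1.4]
finger_gap: 1.003
```

```bash
python3 h.py 0.5414 -0.2733 0.064 -10;python3 - <<'E'
from h import *
b=snapshot('side')[140:340,220:400]
cv2.imwrite('pics/c5.png',cv2.resize(b,None,fx=3,fy=3))
E
```

```text
pos [ 0.5409 -0.2737  0.1277] yaw -9.9 tilt 0.84 gap 1.003 F [-0.3 -0.9 -1.4] t 14.05 q6 -0.49
units [ 1.062 -0.008 -0.01 ] turn 0.02
```

View pics/c5.png

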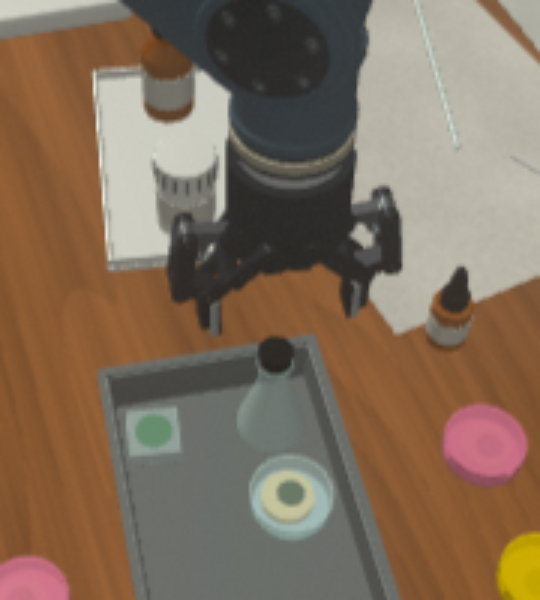

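Jar and bottle stand upright in the side tray, and the jaws straddle the stopper (midpoint 282, stopper 275).

Request:
step_arm:
  increments: [0.4,0,0,0,0,0.75,0,0,0,0,1.0,0,0,0,0,1.06,0,0,0,0,1.06,0,0,0,0.3]

```text
t: 14.72
tcp_pos: [0.5404, -0.2721, 0.0618]
tool_rot: [0.543, 0.452, -0.539, 0.458]
force: [-0.3, 0.1, -0.3]
finger_gap: 0.817
```

Request:
step_arm:
  increments: [0,0,0,0,0.5,0,0,0,0,0.6,0,0,0,0,0.8,0,0,0,0,1,0,0,0,0,1]
  grip_force: 45

```text
t: 15.35
tcp_pos: [0.5402, -0.2722, 0.0623]
tool_rot: [0.543, 0.452, -0.539, 0.458]
force: [-2.2, 0.7, 5.9]
finger_gap: 0.262
```

```bash
python3 h.py 0.558 0.012 0.15 -10
```

```text
pos [ 0.5402 -0.2722  0.0623] yaw -9.83 tilt 0.57 gap 0.262 F [-2.2  0.7  5.9] t 15.35 q6 -0.49
units [-1.47  -0.502 -4.717] turn 0.03
```

Request:
step_arm:
  increments: [-0.3,0,0,0,1,-0.8,0,0,0,1,-1.4,0,0,0,1,-2.0,0,0,0,1,-2.3,0,-0.2,0,1]

```text
t: 15.98
tcp_pos: [0.5421, -0.2609, 0.2031]
tool_rot: [0.544, 0.45, -0.539, 0.46]
force: [0.1, 1.1, -1.3]
finger_gap: 0.264
```

Request:
step_arm:
  increments: [0,-0.08,-0.7,0,1,0,-0.16,-1.5,0,1,0,-0.25,-2.3,0,1,0,-0.33,-3.1,0,1,0,-0.4,-3.8,0,1]

```text
t: 16.6
tcp_pos: [0.5569, -0.0294, 0.2018]
tool_rot: [0.544, 0.451, -0.539, 0.459]
force: [0.3, -0.4, -0.4]
finger_gap: 0.266
```

```bash
python3 h.py 0.558 0.012 0.0635 -10
```

```text
pos [ 0.5569 -0.0294  0.2018] yaw -9.86 tilt 0.77 gap 0.266 F [ 0.3 -0.4 -0.4] t 16.6 q6 -0.08
units [ 2.302 -0.13  -0.688] turn 0.03
```

Request:
step_arm:
  increments: [0,-0.13,-0.69,0,1,0,-0.13,-0.69,0,1,0.5,-0.13,-0.69,0,1,1.1,-0.13,-0.69,0,1,1.7,-0.13,-0.69,0,1]

```text
t: 17.23
tcp_pos: [0.5576, 0.0118, 0.0988]
tool_rot: [0.544, 0.451, -0.539, 0.459]
force: [0.5, 0.2, -0.7]
finger_gap: 0.266
```

```bash
python3 h.py 0.558 0.012 0.0635 -10
```

```text
pos [0.5576 0.0118 0.0988] yaw -9.89 tilt 0.81 gap 0.266 F [ 0.5  0.2 -0.7] t 17.225 q6 -0.0
units [ 0.588 -0.003 -0.005] turn 0.02
```

Request:
step_arm:
  increments: [0.15,0,0,0,1,0.35,0,0,0,1,0.5,0,0,0,1,0.59,0,0,0,1,0.59,0,0,0,1]

```text
t: 17.85
tcp_pos: [0.5582, 0.0117, 0.0635]
tool_rot: [0.544, 0.451, -0.539, 0.459]
force: [-0.4, -0.2, -1.5]
finger_gap: 0.266
```

Request:
step_arm:
  increments: [0,0,0,0,0.6,0,0,0,0,0.4,0,0,0,0,0.2,0,0,0,0,0,0,0,0,0,0]

```text
t: 18.48
tcp_pos: [0.5582, 0.0117, 0.0635]
tool_rot: [0.544, 0.451, -0.539, 0.459]
force: [-0.3, -0.2, 0.5]
finger_gap: 1.002
```

Request:
step_arm:
  increments: [-0.3,0,0,0,0,-0.9,0,0,0,0,-1.6,0,0,0,0,-2.0,0,0.5,0,0,-2.0,0,1.3,2,0]

```text
t: 19.1
tcp_pos: [0.5447, -0.0648, 0.1862]
tool_rot: [0.583, 0.4, -0.575, 0.411]
force: [0.2, -0.1, -0.3]
finger_gap: 0.998
```

```bash
python3 h.py 0.5288 -0.3435 0.17 -97.7;python3 - <<'E'
from h import *
im=snapshot('side'); cv2.imwrite('pics/full6.png',im)
can=np.hstack([cv2.resize(im[110:260,220:340],None,fx=3,fy=3),cv2.resize(im[235:385,240:360],None,fx=3,fy=3)])
cv2.imwrite('pics/c6.png',can)
E
```

```text
pos [ 0.5447 -0.0648  0.1862] yaw -19.98 tilt 1.15 gap 0.998 F [ 0.2 -0.1 -0.3] t 19.1 q6 0.03
units [0.292 1.332 4.457] turn 15.54
```

View pics/c6.png

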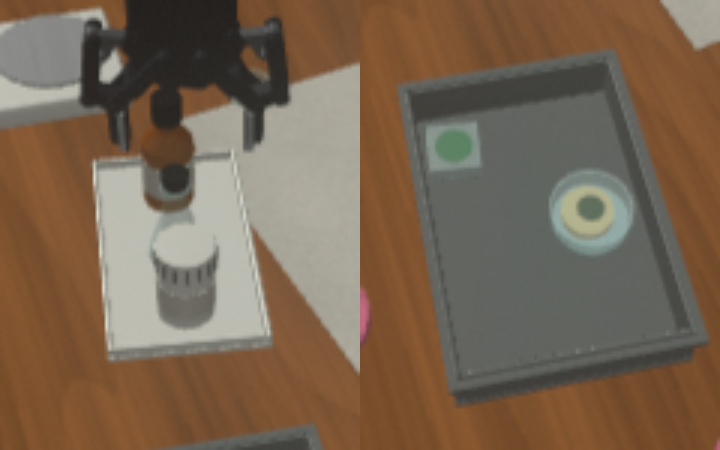

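```bash
python3 - <<'E'
from h import *
print(onz('side',317.2,302,.025),onz('side',317.2,309.3,.005))
im=cv2.imread('pics/full6.png')[285:325,295:345]; h=cv2.cvtColor(im,cv2.COLOR_BGR2HSV)
m=cv2.inRange(h,(15,50,120),(35,255,255)); cs,_=cv2.findContours(m,0,2);c=max(cs,key=cv2.contourArea);x=cv2.fitEllipse(cv2.convexHull(c));print(x,onz('side',295+x[0][0],285+x[0][1],.012))
E
```

```text
[ 0.53109557 -0.33776523  0.025     ] [ 0.52971908 -0.34424576  0.005     ]
((20.522056579589844, 19.826589584350586), (14.621735572814941, 16.311960220336914), 103.05402374267578) [ 0.52849355 -0.33655374  0.012     ]
```

Request:
step_arm:
  increments: [0,0.24,0.8,2,0,0,0.48,1.6,4,0,0,0.72,2.4,6,0,0,0.96,3.2,8,0,0,1.2,4.0,10,0]

```text
t: 19.77
tcp_pos: [0.5265, -0.3221, 0.187]
tool_rot: [0.702, 0.114, -0.692, 0.122]
force: [0.9, 0.7, 0.0]
finger_gap: 0.999
```

```bash
python3 h.py 0.529 -0.345 0.10 -97.7
```

```text
pos [ 0.5265 -0.3221  0.187 ] yaw -70.81 tilt 1.06 gap 0.999 F [0.9 0.7 0. ] t 19.775 q6 0.5
units [1.454 0.354 0.104] turn 5.38
```

Request:
step_arm:
  increments: [0.1,0.29,0.08,2,0,0.4,0.29,0.08,4,0,0.8,0.29,0.08,5.4,0,1.2,0.29,0.08,5.4,0,1.5,0.29,0.08,5.4,0]

```text
t: 20.4
tcp_pos: [0.5287, -0.3405, 0.0958]
tool_rot: [0.711, -0.05, -0.7, -0.046]
force: [0.0, -1.0, 0.3]
finger_gap: 1.001
```

```bash
python3 h.py 0.529 -0.341 0.002 -97.7;python3 - <<'E'
from h import *
im=snapshot('side')
cv2.imwrite('pics/c7.png',cv2.resize(im[235:385,240:380],None,fx=4,fy=4))
E
```

```text
pos [ 0.5287 -0.3405  0.0958] yaw -97.79 tilt 0.97 gap 1.001 F [ 0.  -1.   0.3] t 20.4 q6 0.95
units [ 1.564 -0.002  0.019] turn -0.02
```

View pics/c7.png

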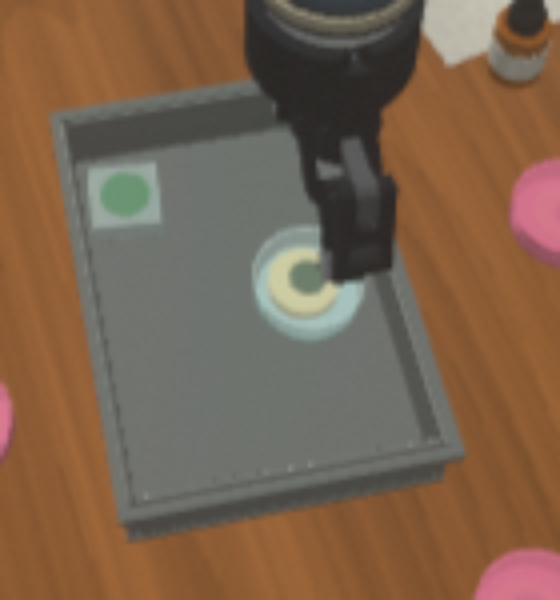

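Request:
step_arm:
  increments: [0.4,0,0,0,0,0.75,0,0,0,0,1.0,0,0.02,0,0,1.15,0,0.02,0,0,1.2,0,0.02,0,0]

```text
t: 21.08
tcp_pos: [0.5275, -0.3399, 0.0215]
tool_rot: [0.71, -0.05, -0.701, -0.046]
force: [1.0, -0.1, -0.0]
finger_gap: 1.0
```

Request:
step_arm:
  increments: [0.06,0,0,0,0,0.12,0,0,0,0,0.18,0,0,0,0,0.24,0,0,0,0,0.26,0,0,0,0]

```text
t: 21.7
tcp_pos: [0.5276, -0.3399, 0.0056]
tool_rot: [0.71, -0.05, -0.701, -0.046]
force: [-0.5, 0.1, -0.8]
finger_gap: 1.0
```

```bash
python3 h.py 0.529 -0.341 0.002 -97.7;python3 - <<'E'
from h import *
im=snapshot('side')
cv2.imwrite('pics/c8.png',cv2.resize(im[260:360,270:380],None,fx=5,fy=5))
E
```

```text
pos [ 0.5276 -0.3399  0.0056] yaw -97.79 tilt 0.75 gap 1.0 F [-0.5  0.1 -0.8] t 21.7 q6 0.95
units [ 0.06   0.014 -0.025] turn -0.02
```

View pics/c8.png

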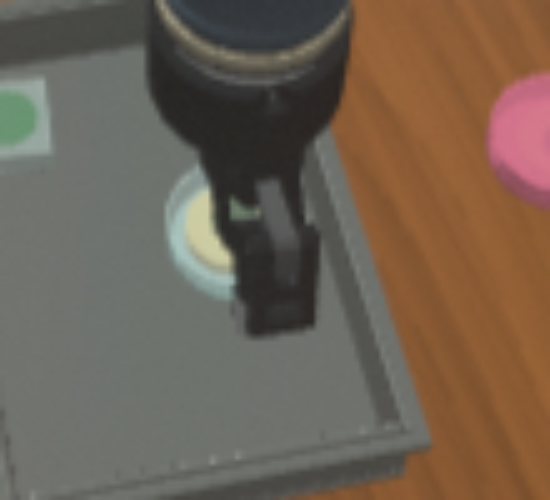

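Request:
step_arm:
  increments: [0.03,0,0,0,0.1,0.06,0,0,0,0.15,0.06,0,0,0,0.2,0.06,0,0,0,0.25,0.06,0,0,0,0.3]
  grip_force: 40

```text
t: 22.38
tcp_pos: [0.5277, -0.3401, 0.0021]
tool_rot: [0.71, -0.05, -0.701, -0.046]
force: [-0.6, -0.2, 0.6]
finger_gap: 0.7
```

Request:
step_arm:
  increments: [0,0,0,0,0.35,0,0,0,0,0.5,0,0,0,0,0.6,0,0,0,0,0.6,0,0,0,0,0.6]

```text
t: 23.0
tcp_pos: [0.5279, -0.3402, 0.0025]
tool_rot: [0.71, -0.05, -0.701, -0.046]
force: [-0.1, 0.2, 5.1]
finger_gap: 0.685
```

```bash
python3 h.py 0.5275 -0.341 0.03 -97.7
```

```text
pos [ 0.5279 -0.3402  0.0025] yaw -97.79 tilt 0.8 gap 0.685 F [-0.1  0.2  5.1] t 23.0 q6 0.95
units [-0.459  0.015 -0.001] turn -0.02
```

Request:
step_arm:
  increments: [-0.1,0,0,0,0.6,-0.3,0,0,0,0.6,-0.7,0,0,0,0.6,-1.2,0,0,0,0.6,-1.7,0,0,0,0.6]

```text
t: 23.62
tcp_pos: [0.5264, -0.3395, 0.1056]
tool_rot: [0.71, -0.05, -0.701, -0.046]
force: [0.5, -1.0, -1.1]
finger_gap: 0.683
```

```bash
python3 h.py 0.5155 0.291 0.20 -97.7;python3 - <<'E'
from h import *
im=snapshot('side')
cv2.imwrite('pics/c9.png',cv2.resize(im[210:350,240:380],None,fx=4,fy=4))
E
```

```text
pos [ 0.5264 -0.3395  0.1056] yaw -97.79 tilt 0.79 gap 0.683 F [ 0.5 -1.  -1.1] t 23.625 q6 0.95
units [ -1.636 -10.38    1.583] turn -0.02
```

View pics/c9.png

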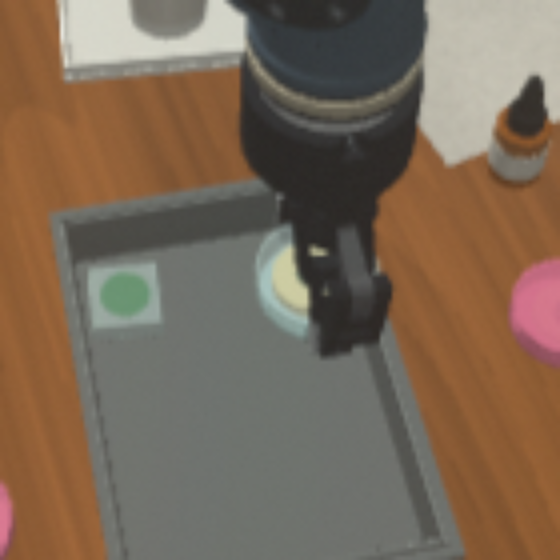

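Request:
step_arm:
  increments: [-0.6,0,0,0,0.6,-1.2,-0.2,0,0,0.6,-1.6,-0.8,0.1,0,0.6,-1.6,-1.6,0.2,0,0.6,-1.6,-2.4,0.3,0,0.6]

```text
t: 24.3
tcp_pos: [0.5282, -0.1938, 0.2049]
tool_rot: [0.712, -0.052, -0.698, -0.045]
force: [1.6, 0.6, 0.2]
finger_gap: 0.688
```

Request:
step_arm:
  increments: [0,-0.8,0.12,0,0.6,0,-1.6,0.25,0,0.6,0,-2.4,0.37,0,0.6,0,-3.2,0.5,0,0.6,0,-4.0,0.6,0,0.6]

```text
t: 24.92
tcp_pos: [0.5248, 0.0504, 0.2022]
tool_rot: [0.712, -0.052, -0.698, -0.045]
force: [0.6, 0.3, -0.3]
finger_gap: 0.687
```

```bash
python3 h.py 0.5155 0.291 0.1 -97.7
```

```text
pos [0.5248 0.0504 0.2022] yaw -97.84 tilt 1.28 gap 0.687 F [ 0.6  0.3 -0.3] t 24.925 q6 1.6
units [ 1.654 -3.967  0.734] turn -0.03
```

Request:
step_arm:
  increments: [0,-0.8,0.15,0,0.6,0,-1.6,0.3,0,0.6,0,-2.4,0.45,0,0.6,0,-3.3,0.6,0,0.6,0,-3.97,0.73,0,0.6]

```text
t: 25.55
tcp_pos: [0.5134, 0.2944, 0.1993]
tool_rot: [0.713, -0.051, -0.698, -0.044]
force: [0.3, -0.8, -0.8]
finger_gap: 0.689
```

Request:
step_arm:
  increments: [0.3,0,0,0,0.6,0.8,0,0,0,0.6,1.3,0,0,0,0.6,1.7,0,0,0,0.6,1.9,0,0,0,0.6]

```text
t: 26.18
tcp_pos: [0.5147, 0.2929, 0.084]
tool_rot: [0.712, -0.052, -0.699, -0.044]
force: [-0.6, 0.5, -1.3]
finger_gap: 0.688
```

```bash
python3 h.py 0.5155 0.291 0.0405 -97.7;python3 - <<'E'
from h import *
im=snapshot('side'); im2=snapshot('top')
a=cv2.resize(im[80:180,180:290],None,fx=4,fy=4); b=cv2.resize(im2[200:290,90:180],None,fx=4,fy=4)
can=np.zeros((400,800,3),np.uint8); can[:,:440]=a; can[:360,440:800]=b
cv2.imwrite('pics/c10.png',can)
E
```

```text
pos [0.5147 0.2929 0.084 ] yaw -97.77 tilt 1.2 gap 0.688 F [-0.6  0.5 -1.3] t 26.175 q6 2.06
units [ 0.725  0.022 -0.004] turn -0.01
```

View pics/c10.png

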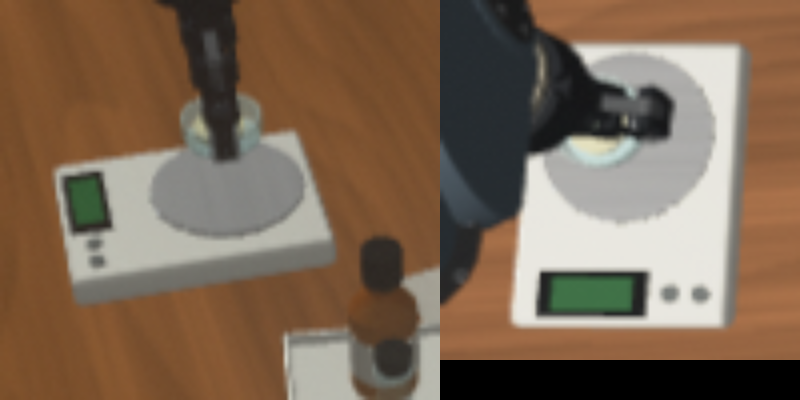

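Request:
step_arm:
  increments: [0.2,0.02,0,0,0.6,0.4,0.02,0,0,0.6,0.58,0.02,0,0,0.6,0.68,0.02,0,0,0.6,0.73,0.02,0,0,0.6]

```text
t: 26.9
tcp_pos: [0.5152, 0.2911, 0.0399]
tool_rot: [0.712, -0.052, -0.699, -0.044]
force: [-1.4, 0.6, -0.4]
finger_gap: 0.683
```

Request:
step_arm:
  increments: [0,0,0,0,0.6,0,0,0,0,0.25,0,0,0,0,0.15,0,0,0,0,0,0,0,0,0,0]

```text
t: 27.52
tcp_pos: [0.5153, 0.2911, 0.0401]
tool_rot: [0.712, -0.052, -0.699, -0.044]
force: [-0.1, -0.0, 0.4]
finger_gap: 1.003
```

Request:
step_arm:
  increments: [-0.1,0,0,0,0,-0.4,0,0,0,0,-1.0,0,0,0,0,-1.8,0,0,0,0,-2.6,0,0,0,0]

```text
t: 28.15
tcp_pos: [0.5126, 0.293, 0.1987]
tool_rot: [0.712, -0.052, -0.699, -0.044]
force: [1.2, 0.4, -0.0]
finger_gap: 0.996
```

```bash
python3 h.py 0.558 0.012 0.2 -10
```

```text
pos [0.5126 0.293  0.1987] yaw -97.77 tilt 1.22 gap 0.996 F [ 1.2  0.4 -0. ] t 28.15 q6 2.05
units [ 0.047  4.538 -1.383] turn -17.55
```

Request:
step_arm:
  increments: [0,0.6,-0.2,-2,0,0,1.4,-0.4,-4,0,0,2.2,-0.65,-6,0,0,3.1,-0.9,-8,0,0,4,-1.2,-10,0]

```text
t: 28.78
tcp_pos: [0.5513, 0.0457, 0.2039]
tool_rot: [0.664, 0.249, -0.654, 0.261]
force: [0.6, 0.3, -0.6]
finger_gap: 1.003
```

```bash
python3 h.py 0.5582 0.0117 0.14 -10
```

```text
pos [0.5513 0.0457 0.2039] yaw -47.72 tilt 1.32 gap 1.003 F [ 0.6  0.3 -0.6] t 28.775 q6 0.72
units [1.074 0.473 0.304] turn -7.54
```

Request:
step_arm:
  increments: [0,0.25,0.15,-2,0,0,0.47,0.3,-4,0,0,0.47,0.3,-6,0,0.3,0.47,0.3,-7.5,0,0.8,0.47,0.3,-7.5,0]

```text
t: 29.4
tcp_pos: [0.5593, 0.0119, 0.1585]
tool_rot: [0.546, 0.445, -0.538, 0.463]
force: [0.8, -0.3, -1.0]
finger_gap: 1.002
```

```bash
python3 h.py 0.5582 0.0117 0.0635 -10;python3 - <<'E'
from h import *
im=snapshot('side'); im2=snapshot('top')
a=cv2.resize(im[80:240,180:330],None,fx=3,fy=3); b=cv2.resize(im2[200:290,90:176],None,fx=4,fy=4)
can=np.zeros((480,800,3),np.uint8); can[:,:450]=a; can[:360,450:794]=b
cv2.imwrite('pics/c11.png',can)
E
```

```text
pos [0.5593 0.0119 0.1585] yaw -10.18 tilt 1.6 gap 1.002 F [ 0.8 -0.3 -1. ] t 29.4 q6 0.01
units [ 1.582 -0.06  -0.006] turn -0.04
```

View pics/c11.png

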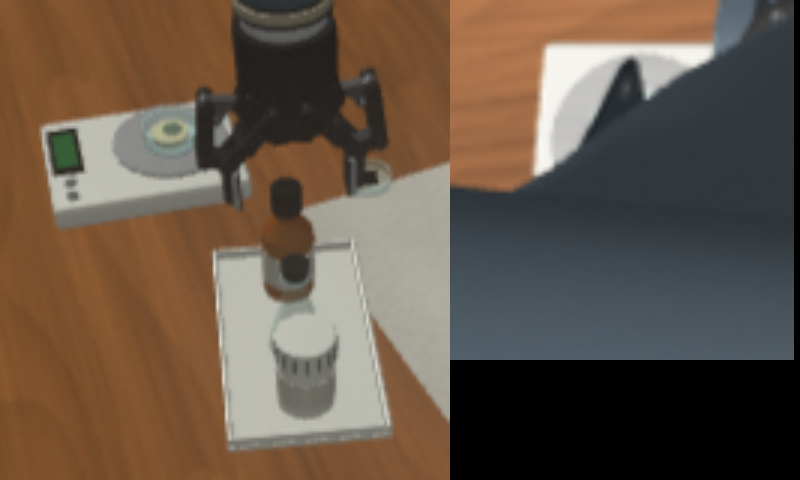

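Dish sits on the pan near (170,131) in the crop, roughly central; all three vessels stand. Now I take the flask back.

Request:
step_arm:
  increments: [0.4,-0.06,0,0,0,0.9,-0.06,0,0,0,1.3,-0.06,0,0,0,1.55,-0.06,0,0,0,1.58,-0.06,0,0,0]

```text
t: 30.12
tcp_pos: [0.5539, 0.0121, 0.0604]
tool_rot: [0.544, 0.447, -0.541, 0.46]
force: [0.6, 0.8, 0.2]
finger_gap: 0.997
```

Request:
step_arm:
  increments: [0,0,0,0,0.4,0,0,0,0,0.6,0,0,0,0,0.8,0,0,0,0,1,0,0,0,0,1]
  grip_force: 45

```text
t: 30.75
tcp_pos: [0.5546, 0.0119, 0.061]
tool_rot: [0.544, 0.447, -0.541, 0.46]
force: [1.4, -0.6, 2.4]
finger_gap: 0.266
```

```bash
python3 h.py 0.5402 -0.2722 0.0623 -9.83
```

```text
pos [0.5546 0.0119 0.061 ] yaw -10.22 tilt 1.14 gap 0.266 F [ 1.4 -0.6  2.4] t 30.75 q6 0.01
units [0.027 0.604 4.703] turn -0.08
```

Request:
step_arm:
  increments: [-0.3,0,0,0,1,-0.8,0,0,0,1,-1.4,0,0,0,1,-2.0,0,0,0,1,-2.3,0,0.2,0,1]

```text
t: 31.38
tcp_pos: [0.5504, 0.0022, 0.2007]
tool_rot: [0.545, 0.447, -0.54, 0.461]
force: [-0.2, -0.5, -0.8]
finger_gap: 0.264
```

Request:
step_arm:
  increments: [0,0.1,0.7,0,1,0,0.2,1.5,0,1,0,0.3,2.3,0,1,0,0.4,3.1,0,1,0,0.5,3.9,0,1]

```text
t: 32.0
tcp_pos: [0.5377, -0.2345, 0.2025]
tool_rot: [0.544, 0.447, -0.54, 0.46]
force: [0.9, 0.3, -0.6]
finger_gap: 0.26
```

```bash
python3 h.py 0.5402 -0.2722 0.0605 -9.83
```

```text
pos [ 0.5377 -0.2345  0.2025] yaw -10.15 tilt 1.09 gap 0.26 F [ 0.9  0.3 -0.6] t 32.0 q6 -0.43
units [2.373 0.11  0.595] turn -0.06
```

Request:
step_arm:
  increments: [0,0.11,0.6,0,1,0,0.11,0.6,0,1,0.5,0.11,0.6,0,1,1.1,0.11,0.6,0,1,1.7,0.11,0.6,0,1]

```text
t: 32.62
tcp_pos: [0.539, -0.2705, 0.0997]
tool_rot: [0.544, 0.448, -0.54, 0.46]
force: [0.2, -0.7, -1.1]
finger_gap: 0.261
```

```bash
python3 h.py 0.5402 -0.2722 0.0607 -9.83
```

```text
pos [ 0.539  -0.2705  0.0997] yaw -10.11 tilt 1.0 gap 0.261 F [ 0.2 -0.7 -1.1] t 32.625 q6 -0.48
units [0.651 0.015 0.021] turn -0.06
```

Request:
step_arm:
  increments: [0.15,0.01,0.02,0,1,0.35,0.01,0.02,0,1,0.52,0.01,0.02,0,1,0.62,0.01,0.02,0,1,0.65,0.01,0.02,0,1]

```text
t: 33.25
tcp_pos: [0.5401, -0.2722, 0.0609]
tool_rot: [0.544, 0.448, -0.54, 0.46]
force: [-1.1, 1.2, 5.9]
finger_gap: 0.264
```

Request:
step_arm:
  increments: [0,0,0,0,0.6,0,0,0,0,0.4,0,0,0,0,0.2,0,0,0,0,0,0,0,0,0,0]

```text
t: 33.88
tcp_pos: [0.5401, -0.2722, 0.061]
tool_rot: [0.544, 0.448, -0.54, 0.46]
force: [0.5, -0.2, 0.4]
finger_gap: 0.997
```

Request:
step_arm:
  increments: [-0.3,0,0,0,0,-0.9,0,0,0,0,-1.6,0,0,0,0,-2.0,0,-0.5,0,0,-2.0,0,-1.3,0,0]

```text
t: 34.5
tcp_pos: [0.554, -0.196, 0.1846]
tool_rot: [0.546, 0.444, -0.54, 0.462]
force: [-0.3, 1.0, -0.6]
finger_gap: 1.0
```

```bash
python3 h.py 0.5433 -0.0569 0.13 -10
```

```text
pos [ 0.554  -0.196   0.1846] yaw -10.27 tilt 1.51 gap 1.0 F [-0.3  1.  -0.6] t 34.5 q6 -0.35
units [ 0.875 -0.611 -2.257] turn -0.05
```

Request:
step_arm:
  increments: [0,-0.2,-0.8,0,0,0,-0.4,-1.6,0,0,0.2,-0.61,-2.26,0,0,0.5,-0.61,-2.26,0,0,0.8,-0.61,-2.26,0,0]

```text
t: 35.12
tcp_pos: [0.5438, -0.0559, 0.1356]
tool_rot: [0.546, 0.444, -0.539, 0.463]
force: [0.7, 0.8, -0.1]
finger_gap: 0.999
```

```bash
python3 h.py 0.5433 -0.0569 0.053 -9.95
```

```text
pos [ 0.5438 -0.0559  0.1356] yaw -10.17 tilt 1.65 gap 0.999 F [ 0.7  0.8 -0.1] t 35.125 q6 -0.12
units [ 1.376 -0.042  0.005] turn -0.04
```

Request:
step_arm:
  increments: [0.4,0,0,0,0,0.8,0,0,0,0,1.15,0,0,0,0,1.35,0,0,0,0,1.36,0,0,0,0]

```text
t: 35.75
tcp_pos: [0.5457, -0.057, 0.054]
tool_rot: [0.546, 0.444, -0.539, 0.463]
force: [0.0, -0.7, 0.2]
finger_gap: 0.996
```

```bash
python3 h.py 0.5433 -0.0569 0.053 -9.95
```

```text
pos [ 0.5457 -0.057   0.054 ] yaw -10.17 tilt 1.62 gap 0.996 F [ 0.  -0.7  0.2] t 35.75 q6 -0.12
units [ 0.016 -0.041  0.005] turn -0.04
```

Request:
step_arm:
  increments: [0.01,-0.04,0,0,0.1,0.01,-0.04,0,0,0.3,0.01,-0.04,0,0,0.5,0.01,-0.04,0,0,1,0.01,-0.04,0,0,1]
  grip_force: 50

```text
t: 36.38
tcp_pos: [0.5438, -0.0567, 0.0544]
tool_rot: [0.546, 0.444, -0.539, 0.463]
force: [-1.2, 0.5, 6.6]
finger_gap: 0.594
```

Request:
step_arm:
  increments: [-0.3,0,0,0,1,-0.8,0,0,0,1,-1.4,0,0,0,1,-2.0,0,0,0,1,-2.4,0,0,0,1]

```text
t: 37.0
tcp_pos: [0.5403, -0.0546, 0.2]
tool_rot: [0.546, 0.443, -0.538, 0.464]
force: [0.7, 0.2, -1.1]
finger_gap: 0.593
```

```bash
python3 h.py 0.5229 -0.4086 0.0525 -9.95
```

```text
pos [ 0.5403 -0.0546  0.2   ] yaw -10.16 tilt 1.79 gap 0.593 F [ 0.7  0.2 -1.1] t 37.0 q6 -0.12
units [2.538 0.682 5.834] turn -0.04
```

Request:
step_arm:
  increments: [0,0.08,0.7,0,1,0,0.17,1.5,0,1,0,0.27,2.3,0,1,0,0.36,3.1,0,1,0,0.46,3.9,0,1]

```text
t: 37.62
tcp_pos: [0.5255, -0.2911, 0.203]
tool_rot: [0.546, 0.444, -0.538, 0.464]
force: [-0.1, -0.1, -1.7]
finger_gap: 0.594
```

```bash
python3 h.py 0.5229 -0.4086 0.054 -9.95
```

```text
pos [ 0.5255 -0.2911  0.203 ] yaw -10.17 tilt 1.76 gap 0.594 F [-0.1 -0.1 -1.7] t 37.625 q6 -0.52
units [2.508 0.23  1.913] turn -0.04
```

Request:
step_arm:
  increments: [0,0.1,0.8,0,1,0,0.19,1.6,0,1,0,0.23,1.91,0,1,0.4,0.23,1.91,0,1,0.9,0.23,1.91,0,1]

```text
t: 38.25
tcp_pos: [0.5204, -0.4067, 0.1503]
tool_rot: [0.547, 0.443, -0.538, 0.464]
force: [0.6, 0.3, -1.2]
finger_gap: 0.594
```

```bash
python3 h.py 0.5229 -0.4086 0.054 -9.95
```

```text
pos [ 0.5204 -0.4067  0.1503] yaw -10.18 tilt 1.8 gap 0.594 F [ 0.6  0.3 -1.2] t 38.25 q6 -0.67
units [ 1.606 -0.002  0.009] turn -0.05
```

Request:
step_arm:
  increments: [0.3,0,0,0,1,0.7,0,0,0,1,1.0,0,0,0,1,1.2,0,0,0,1,1.3,0,0,0,1]

```text
t: 38.88
tcp_pos: [0.5226, -0.4076, 0.0718]
tool_rot: [0.547, 0.444, -0.538, 0.464]
force: [0.1, -1.0, -1.5]
finger_gap: 0.59
```

```bash
python3 h.py 0.5229 -0.4086 0.054 -9.95
```

```text
pos [ 0.5226 -0.4076  0.0718] yaw -10.17 tilt 1.77 gap 0.59 F [ 0.1 -1.  -1.5] t 38.875 q6 -0.67
units [ 0.296 -0.002  0.012] turn -0.04
```

Lower the rest, release, rise, and head for the bottle.

Request:
step_arm:
  increments: [0.12,0,0,0,1,0.22,0,0,0,1,0.28,0,0,0,1,0.3,0,0,0,1,0.3,0,0,0,1]

```text
t: 39.5
tcp_pos: [0.5232, -0.4081, 0.0545]
tool_rot: [0.547, 0.443, -0.538, 0.464]
force: [-1.2, 1.2, 3.0]
finger_gap: 0.592
```

Request:
step_arm:
  increments: [0,0,0,0,0.3,0,0,0,0,0.15,0,0,0,0,0,0,0,0,0,0,0,0,0,0,0]

```text
t: 40.12
tcp_pos: [0.5232, -0.4081, 0.0545]
tool_rot: [0.547, 0.443, -0.538, 0.464]
force: [-0.4, 0.2, -0.3]
finger_gap: 1.0
```

Request:
step_arm:
  increments: [-0.3,0,0,0,0,-0.9,0,0,0,0,-1.6,0,0,0,0,-2.3,0,-0.4,0,0,-2.3,0,-1.2,0,0]

```text
t: 40.75
tcp_pos: [0.5345, -0.3384, 0.1977]
tool_rot: [0.548, 0.438, -0.538, 0.467]
force: [-0.1, 0.1, -0.8]
finger_gap: 0.999
```

```bash
python3 h.py 0.5737 0.0809 0.19 -10
```

```text
pos [ 0.5345 -0.3384  0.1977] yaw -10.32 tilt 2.5 gap 0.999 F [-0.1  0.1 -0.8] t 40.75 q6 -0.57
units [-0.009 -0.614 -6.993] turn -0.06
```

Request:
step_arm:
  increments: [0,-0.08,-0.9,0,0,0,-0.16,-1.8,0,0,0,-0.24,-2.8,0,0,0,-0.33,-3.8,0,0,0,-0.42,-4.8,0,0]

```text
t: 41.38
tcp_pos: [0.562, -0.0489, 0.1936]
tool_rot: [0.548, 0.437, -0.538, 0.468]
force: [-0.0, 0.7, -0.3]
finger_gap: 1.0
```

```bash
python3 h.py 0.5737 0.0809 0.15 -10
```

```text
pos [ 0.562  -0.0489  0.1936] yaw -10.34 tilt 2.63 gap 1.0 F [-0.   0.7 -0.3] t 41.375 q6 -0.09
units [ 0.682 -0.227 -2.175] turn -0.07
```

Request:
step_arm:
  increments: [0,-0.1,-0.9,0,0,0,-0.2,-1.7,0,0,0.1,-0.23,-2.17,0,0,0.3,-0.23,-2.17,0,0,0.6,-0.23,-2.17,0,0]

```text
t: 42.0
tcp_pos: [0.5739, 0.0804, 0.1557]
tool_rot: [0.549, 0.437, -0.537, 0.469]
force: [-0.5, 0.2, -0.2]
finger_gap: 1.0
```

```bash
python3 h.py 0.5737 0.0809 0.096 -10
```

```text
pos [0.5739 0.0804 0.1557] yaw -10.3 tilt 2.77 gap 1.0 F [-0.5  0.2 -0.2] t 42.0 q6 0.16
units [ 0.993 -0.049 -0.025] turn -0.06
```

Request:
step_arm:
  increments: [0.4,-0.02,-0.01,0,0,0.75,-0.04,-0.02,0,0,0.95,-0.05,-0.02,0,0,0.99,-0.05,-0.02,0,0,0.99,-0.05,-0.02,0,0]

```text
t: 42.62
tcp_pos: [0.5741, 0.0802, 0.0967]
tool_rot: [0.549, 0.436, -0.537, 0.469]
force: [0.6, 0.1, 0.0]
finger_gap: 1.002
```

Request:
step_arm:
  increments: [0,0,0,0,0.4,0,0,0,0,0.6,0,0,0,0,0.8,0,0,0,0,1,0,0,0,0,1]
  grip_force: 50

```text
t: 43.25
tcp_pos: [0.5736, 0.0804, 0.0972]
tool_rot: [0.549, 0.437, -0.537, 0.469]
force: [-2.1, 0.4, 5.4]
finger_gap: 0.31
```

```bash
python3 h.py 0.4639 -0.3324 0.19 -10
```

```text
pos [0.5736 0.0804 0.0972] yaw -10.32 tilt 2.78 gap 0.31 F [-2.1  0.4  5.4] t 43.25 q6 0.16
units [-1.453 -0.496  7.122] turn -0.06
```

Request:
step_arm:
  increments: [-0.3,0,0,0,1,-0.8,0,0,0,1,-1.4,0,0.1,0,1,-1.8,0,0.6,0,1,-1.9,-0.1,1.3,0,1]

```text
t: 43.88
tcp_pos: [0.5503, 0.0073, 0.2137]
tool_rot: [0.549, 0.436, -0.535, 0.471]
force: [-0.1, -0.8, -2.6]
finger_gap: 0.31
```

Request:
step_arm:
  increments: [0,-0.06,0.8,0,1,0,-0.12,1.6,0,1,0,-0.18,2.4,0,1,0,-0.24,3.2,0,1,0,-0.3,4.0,0,1]

```text
t: 44.5
tcp_pos: [0.4892, -0.227, 0.2164]
tool_rot: [0.549, 0.436, -0.535, 0.471]
force: [-0.1, 0.4, -1.3]
finger_gap: 0.311
```

```bash
python3 h.py 0.4639 -0.333 0.098 -10
```

```text
pos [ 0.4892 -0.227   0.2164] yaw -10.18 tilt 3.01 gap 0.311 F [-0.1  0.4 -1.3] t 44.5 q6 -0.47
units [ 1.995 -0.201  1.781] turn -0.04
```

Request:
step_arm:
  increments: [0,-0.1,0.8,0,1,0,-0.2,1.5,0,1,0.2,-0.2,1.78,0,1,0.7,-0.2,1.78,0,1,1.2,-0.2,1.78,0,1]

```text
t: 45.12
tcp_pos: [0.4616, -0.331, 0.1441]
tool_rot: [0.549, 0.437, -0.535, 0.47]
force: [0.4, -0.4, -1.0]
finger_gap: 0.318
```

```bash
python3 h.py 0.4639 -0.333 0.098 -10
```

```text
pos [ 0.4616 -0.331   0.1441] yaw -10.2 tilt 2.95 gap 0.318 F [ 0.4 -0.4 -1. ] t 45.125 q6 -0.67
units [0.769 0.006 0.014] turn -0.04
```

Request:
step_arm:
  increments: [0.2,0,0.01,0,1,0.45,0,0.01,0,1,0.65,0,0.01,0,1,0.74,0,0.01,0,1,0.75,0,0.01,0,1]

```text
t: 45.75
tcp_pos: [0.4637, -0.3327, 0.0991]
tool_rot: [0.549, 0.436, -0.535, 0.47]
force: [-0.5, 0.4, -1.7]
finger_gap: 0.313
```

```bash
python3 h.py 0.4639 -0.333 0.097 -10
```

```text
pos [ 0.4637 -0.3327  0.0991] yaw -10.19 tilt 2.96 gap 0.313 F [-0.5  0.4 -1.7] t 45.75 q6 -0.67
units [0.035 0.003 0.004] turn -0.04
```

Request:
step_arm:
  increments: [0.02,0,0,0,1,0.04,0,0,0,1,0.04,0,0,0,1,0.04,0,0,0,1,0.04,0,0,0,1]

```text
t: 46.38
tcp_pos: [0.4642, -0.3332, 0.0974]
tool_rot: [0.549, 0.436, -0.535, 0.471]
force: [0.1, -0.2, 5.6]
finger_gap: 0.311
```

Request:
step_arm:
  increments: [0,0,0,0,0.6,0,0,0,0,0.45,0,0,0,0,0.3,0,0,0,0,0.1,0,0,0,0,0]

```text
t: 47.0
tcp_pos: [0.4641, -0.3332, 0.0973]
tool_rot: [0.549, 0.436, -0.535, 0.471]
force: [0.7, -0.7, -1.0]
finger_gap: 0.999
```

Request:
step_arm:
  increments: [-0.3,0,0,0,0,-0.9,0,0,0,0,-1.6,0,0,0,0,-2.3,0,0,0,0,-2.3,-0.6,0.3,0,0]

```text
t: 47.62
tcp_pos: [0.422, -0.3431, 0.2376]
tool_rot: [0.549, 0.433, -0.534, 0.475]
force: [-0.4, -0.2, -1.0]
finger_gap: 0.999
```

Request:
step_arm:
  increments: [0,-0.6,0.5,0,0,0,-1.2,1.2,0,0,0,-1.8,2.0,0,0,0,-2.4,2.8,0,0,0,-3.0,3.6,0,0]

```text
t: 48.25
tcp_pos: [0.2058, -0.5257, 0.2321]
tool_rot: [0.549, 0.433, -0.534, 0.475]
force: [0.6, 0.2, 0.0]
finger_gap: 0.998
```

```bash
python3 h.py 0.2 -0.55 0.23 -10;python3 - <<'E'
from h import *
im=snapshot('side'); im2=snapshot('top'); cv2.imwrite('pics/s12.png',im); cv2.imwrite('pics/t12.png',im2)
can=np.zeros((600,800,3),np.uint8)
can[:320,:420]=cv2.resize(im2[185:265,310:415],None,fx=4,fy=4,interpolation=2); can[:405,430:775]=cv2.resize(im[240:375,245:360],None,fx=3,fy=3,interpolation=2)
can[330:590,:280]=cv2.resize(im[95:160,190:260],None,fx=4,fy=4,interpolation=2)
can[410:600,430:690]=cv2.resize(im2[205:268,100:187],None,fx=3,fy=3,interpolation=2)[:190,:260] if 0 else cv2.resize(im2[205:268,100:187],(260,190),interpolation=2)
cv2.imwrite('pics/c12.png',can)
E
```

```text
pos [ 0.2058 -0.5257  0.2321] yaw -9.99 tilt 3.64 gap 0.998 F [0.6 0.2 0. ] t 48.25 q6 -1.27
units [ 0.044 -0.027  0.415] turn 0.0
```

View pics/c12.png

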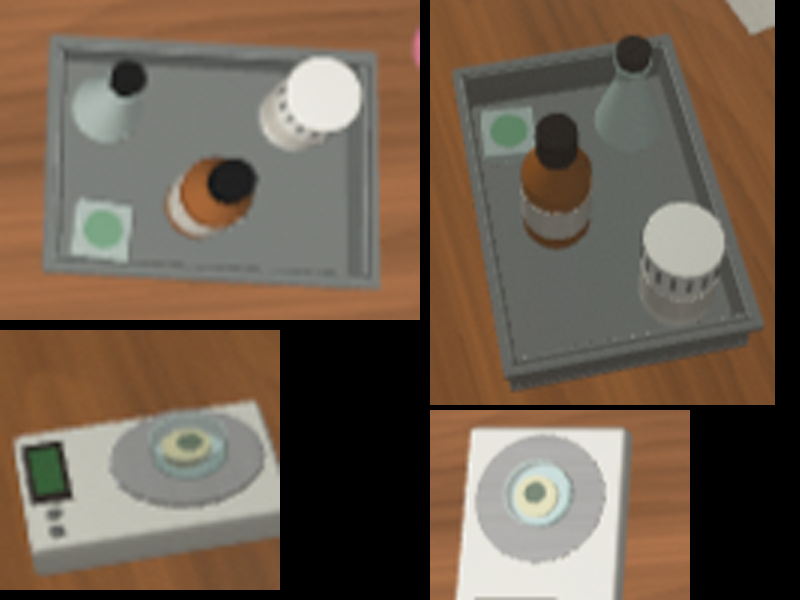

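The vessels are within about 2 crop pixels of their starting places, and the dish (539,492) is centred on the pan (540,498). I hand the job in.

```bash
python3 -c "
from station import *
s=sense();print(s['t'],abs(s['qd']).max(),s['force']);print(sign_off())"
```

```text
48.35 0.07818703958261954 [-0.14257452 -0.01106207  0.80692458]
the job is handed in; nothing more can be done
None
```

The job is done and handed in at 48 s of the 152 s allowed; `sign_off` gave no verdict. I moved the bottle, jar and flask to the side tray, set the dish on the balance pan, then put the flask, jar and bottle back in the kit tray.

- **Last pictures (both cameras):** all three vessels stand upright. By eye against the first crops, each is within about 2 mm of where it started. The dish lies level on the pan, a few mm from its centre by eye. The glass block has not moved; I did not re-check the dropper bottle and small open dish at the end, but the arm did not work near them.
- **Robot at hand-in:** the gripper was open and well clear of everything, with force on the tool near zero. The arm was still settling slightly, with joint speed up to 0.08 rad/s.
- **What disagreed:** the tool's tilt crept up to about 3° over the run (3.6° in the final retreat), and I could not command it back. When I took the flask back, the tool was about 4 mm off where I had released it. Neither shows in where things ended up.

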